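# Put the ceramic jars back in shade order

## Task

In this dental lab, put the four loose ceramic jars back into the bench rack, one on each of the four empty pads, so that the shades in the rack run step by step from the lightest jar, still standing at one end, to the darkest jar at the other end. Keep every jar upright, and leave the two end jars where they are.

Things in the scene. Friction and masses are not known exactly. Their poses are not given: they have to be found in the camera images.
- jar_ivory: Loose round jar, shade 2 of 6 from the lightest: ivory cream (pale yellowish). 40 mm in diameter, 46 mm tall, straight sides, about 90 g, white body, grey screw lid; the shade shows as a 35 mm button in the lid's top and a band round the body. Starts upright on the bench in front of the rack, 90 mm or more from the next loose jar's centre. Origin: centre of its underside; z up.
- jar_sand: Loose round jar, shade 3 of 6 from the lightest: sand (light tan). 40 mm in diameter, 46 mm tall, straight sides, about 90 g, white body, grey screw lid; the shade shows as a 35 mm button in the lid's top and a band round the body. Starts upright on the bench in front of the rack, 90 mm or more from the next loose jar's centre. Origin: centre of its underside; z up.
- jar_caramel: Loose round jar, shade 4 of 6 from the lightest: caramel (mid brown). 40 mm in diameter, 46 mm tall, straight sides, about 90 g, white body, grey screw lid; the shade shows as a 35 mm button in the lid's top and a band round the body. Starts upright on the bench in front of the rack, 90 mm or more from the next loose jar's centre. Origin: centre of its underside; z up.
- jar_chestnut: Loose round jar, shade 5 of 6 from the lightest: chestnut (dark brown). 40 mm in diameter, 46 mm tall, straight sides, about 90 g, white body, grey screw lid; the shade shows as a 35 mm button in the lid's top and a band round the body. Starts upright on the bench in front of the rack, 90 mm or more from the next loose jar's centre. Origin: centre of its underside; z up.
- jar_white: End jar, the lightest of the six, shade 1: near-white (lid button and band). Built like the loose jars: 40 mm in diameter, 46 mm tall. Stands loose and upright on one end place of the rack, 56 mm from either pad_1 or pad_4, outside the four pads. Origin: centre of its underside; z up.
- jar_umber: End jar, the darkest of the six, shade 6: almost black-brown (lid button and band). Built like the loose jars: 40 mm in diameter, 46 mm tall. Stands loose and upright on one end place of the rack, 56 mm from either pad_1 or pad_4, outside the four pads. Origin: centre of its underside; z up.
- pad_1: Empty place 1 of the rack: flat black rubber round, 48 mm in diameter, flush with the rack's floor. pad_1 to pad_4 form a straight row, 56 mm apart, pad_1 at the robot's left; the pad's own y axis points along the row towards pad_1's end. Origin: its centre, 12 mm above the bench; z up. The rack is a fixed aluminium tray, 80 mm wide and 366 mm long.
- pad_2: Empty place 2 of the rack: flat black rubber round, 48 mm in diameter, flush with the rack's floor. pad_1 to pad_4 form a straight row, 56 mm apart, pad_1 at the robot's left; the pad's own y axis points along the row towards pad_1's end. Origin: its centre, 12 mm above the bench; z up. A thin lip runs round the rack, 37 mm either side of the row's centre line and 6 mm higher than the floor.
- pad_3: Empty place 3 of the rack: flat black rubber round, 48 mm in diameter, flush with the rack's floor. pad_1 to pad_4 form a straight row, 56 mm apart, pad_1 at the robot's left; the pad's own y axis points along the row towards pad_1's end. Origin: its centre, 12 mm above the bench; z up. To the robot's right, beyond 0.33 m from the line y = 0, stands an articulator with casts, 120 mm tall.
- pad_4: Empty place 4 of the rack: flat black rubber round, 48 mm in diameter, flush with the rack's floor. pad_1 to pad_4 form a straight row, 56 mm apart, pad_1 at the robot's left; the pad's own y axis points along the row towards pad_1's end. Origin: its centre, 12 mm above the bench; z up. To the robot's left, beyond 0.33 m from the line y = 0, lie a flat mixing plate and a brush.

How it is judged:
At the end, for the whole second after the job is handed in: From the pad by the white end jar to the pad by the umber one stand the ivory, sand, caramel and chestnut jars, each within 12 mm of its pad's centre, on the rack's floor (5 mm), upright (0.08 rad) and at rest; both end jars stand upright within 12 mm of where they started (((horizontal distance between jar_white and pad_1 below 0.1 m and horizontal distance between jar_ivory and pad_1 below 0.012 m and horizontal distance between jar_sand and pad_2 below 0.012 m and horizontal distance between jar_caramel and pad_3 below 0.012 m and horizontal distance between jar_chestnut and pad_4 below 0.012 m) or (horizontal distance between jar_white and pad_4 below 0.1 m and horizontal distance between jar_ivory and pad_4 below 0.012 m and horizontal distance between jar_sand and pad_3 below 0.012 m and horizontal distance between jar_caramel and pad_2 below 0.012 m and horizontal distance between jar_chestnut and pad_1 below 0.012 m)) and z of jar_ivory in the frame of pad_1 between -0.005 and 0.005 m and z of jar_sand in the frame of pad_1 between -0.005 and 0.005 m and z of jar_caramel in the frame of pad_1 between -0.005 and 0.005 m and z of jar_chestnut in the frame of pad_1 between -0.005 and 0.005 m and angle between each of jar_ivory, jar_sand, jar_caramel, jar_chestnut, jar_white, jar_umber's own z axis and vertical below 0.08 rad and linear speed of each of jar_ivory, jar_sand, jar_caramel, jar_chestnut, jar_white, jar_umber below 0.02 m/s and angular speed of each of jar_ivory, jar_sand, jar_caramel, jar_chestnut, jar_white, jar_umber below 0.3 rad/s and distance of each of jar_white, jar_umber from where it was at the start of the episode below 0.012 m); the robot touches nothing.
It fails at once if an end jar is pushed out of its place (more than 15 mm) (distance of any of jar_white, jar_umber from where it was at the start of the episode above 0.015 m).
It fails at once if a jar is tipped over (more than 0.6 rad) (angle between any of jar_ivory, jar_sand, jar_caramel, jar_chestnut, jar_white, jar_umber's own z axis and vertical above 0.6 rad).
It also fails if it takes over 96 s, if anything falls off the work surface, if the arm or the gripper's body presses on something with over 40 N, if the wrist force passes 120 N, or if a joint passes its speed limit or range.

## Robot

A 7-joint arm with a two-finger parallel gripper is mounted at the origin on the work surface. World frame = base frame: x ahead of the robot, y to its left, z up, the work surface at z = 0. Lengths are in m, angles in rad, forces in N, time in s.
With the tool pointing down it reaches from about 0.35 to 0.9 m from the base axis. Payload 7.2 kg.
Tool frame: the origin (TCP) lies between the finger pads; the fingertips stand 22 mm ahead of it and the grasp point (between the pads) lies 3 mm ahead of it (r.tips_ahead is the distance from the TCP to the fingertips, in m); z points along the fingers, y is the line along which they close (so a half turn about z gives the same grasp; the last joint's range is limited). The gripper opens to 85 mm and grips with 20 to 120 N. Pads are 22 mm wide; open, the fingers measure 114 mm over their backs; the gripper's body (76 mm by 85 mm) begins 54 mm behind the grasp point. The pads swing forward as they close: fully open they stand 13 mm farther back than shut.
Start: joints at [1.203, 0.411, -0.013, 1.596, 0.006, 1.134, -0.082], TCP at [0.185, -0.597, 0.253] pointing down, gripper open.
Joint ranges: [-2.95, 2.95], [-0.29, 1.99], [-1.47, 1.44], [0.14, 2.54], [-1.03, 4.17], [0.13, 1.85], [-2.86, 2.86]. Speed limits (rad/s): [2.39, 2.39, 3.01, 3.01, 3.14, 3.14, 3.14].

## Interface

Orientations are given as a unit quaternion [w, x, y, z].
In Python, from workcell import r gives the robot as it stands.
- The arm moves only by the shell command python3 -m jog 'ROWS' [OPENING]. ROWS is JSON, a list that holds one entry, the list of rows, each a list of 6 numbers: the shift along the tool's x, y, z as a fraction of full scale, then the turn, a rotation vector about the tool's x, y, z as a fraction of full scale. In form: [[[tx, ty, tz, ax, ay, az], ...]]. A call has 1 to 20 rows; each row shifts and turns the commanded pose from where the row before left it, along the tool's axes as they then stand; what a row does not reach is not made up. Full scale, the value 1, is 3 cm for a shift and 90 degrees for a turn. A row lasts 1/12 s, in which the tool goes at most 41.7 mm and 7.16 degrees, less where a joint would pass 70% of its speed; a pose out of reach is approached as far as the arm can. A call with a number of a shift or a turn outside -1 to 1 is refused whole. A call with a gripper value outside its range is refused whole. OPENING is the opening, from -1 (shut) to 1 (fully open), set as the call begins (- or left out, the last holds). The fingers move at their own pace and stop on an object; the grip force is fixed at half the most. Time passes only in rows, so rows that do not move let the fingers close. It gives the time, the measured TCP pose, the force, the opening and the grip force at its end, in the units of the state.
- r.observe(): the state, without advancing time (a new reading comes with each control period).
- r.snapshot(name): name is "side" or "top" or "wrist"; returns (picture, depth): 400x640x3 uint8, red, green, blue; 400x640 float32, m along the optical axis (not along the pixel's ray), 0 where there is no reading.
- r.camera_info(name): a dict with "fx", "fy", "cx", "cy" (pixels), "world_to_cam" (4x4, takes a point from world to camera coordinates). Camera axes: x right, y up, looking along -z (the intrinsics and any distortion apply to the point x, -y, -z); pixel columns grow to the right and rows downward; lengths in m; the calibration is good to about 2 mm. A picture is of the moment at which its call begins: read the wrist's pose just before it. camera_info takes no time and is no camera call; for the wrist camera it gives the pose at the moment of the call.
- r.job_done(): hands the job in; it is judged then, once.
The state is a dict: "clock": time; "joints": joint angles; "qd": joint speeds; "tau": joint torques, N m; "tcp_pos": TCP position; "tcp_rot": TCP orientation; "ft_force": force on the tool from outside, world axes, zero at the start; "torque": the same for the moment, N m; "gripper_width": opening from 0.0 (shut) to 1.0 (fully open); "grip_force": force on a finger pad.
Only numpy, scipy, OpenCV 4.12 (cv2) and the standard library are available. Lean on these libraries where they do the work, as an engineer would, in place of code of your own. Each camera call takes 0.05 s, during which the arm holds its last target. There are 200 camera calls.

## Working session

There is one attempt and no reset: what is moved stays moved. The work goes in short steps, Python scripts to look and compute and a shell command to move; the robot and the scene stay as the last step left them, time stands still between calls to the robot, and variables do not carry over. Pictures are saved under pics/ and viewed, at most 14 in all, crops included, and the job is handed in when it is done.

```bash
mkdir -p pics; python3 - <<'E'
from workcell import r
import cv2,numpy as np
print(r.observe())
for n in("top","side"):
    p,d=r.snapshot(n); cv2.imwrite(f"pics/{n}0.png",p[:,:,::-1]); np.savez(f"{n}0.npz",p=p,d=d)
    print(n,r.camera_info(n))
E
```

```text
{'clock': 0.0, 'joints': array([ 1.20277744,  0.41194111, -0.01268592,  1.59706621,  0.0055855 ,
        1.13431088, -0.08221251]), 'qd': array([ 0.00019183, -0.00134787,  0.00066407, -0.00037959,  0.00159205,
       -0.0013216 , -0.00046082]), 'tau': array([-4.59453149e-04, -6.00623488e+01,  6.82270434e-01, -2.99409717e+01,
        1.38768301e-02,  1.05907556e-02, -4.66477297e-05]), 'tcp_pos': array([ 0.18440215, -0.5966786 ,  0.25241844]), 'tcp_rot': array([-8.24788739e-04,  9.88785584e-01,  1.49339727e-01, -1.83978122e-04]), 'ft_force': array([-0.1114493 , -0.39915286,  0.45147714]), 'torque': array([-0.00287119,  0.00789666,  0.02426079]), 'grip_force': 0.0, 'gripper_width': 1.0006356884022785}
top {'fx': 362.7998232800127, 'fy': 362.7998232800127, 'cx': 313.4704151541948, 'cy': 204.15036219549518, 'world_to_cam': array([[ 0.02338443, -0.99971972,  0.0036956 ,  0.00198253],
       [ 0.99571936,  0.02362119,  0.08935884, -0.55554893],
       [-0.08942109,  0.00159017,  0.99599264, -0.72169485],
       [ 0.        ,  0.        ,  0.        ,  1.        ]])}
side {'fx': 368.7115291160293, 'fy': 368.7115291160293, 'cx': 315.68016977795594, 'cy': 195.92821658244253, 'world_to_cam': array([[ 0.7529255 , -0.65801114,  0.01115942, -0.40093091],
       [ 0.38057871,  0.44918371,  0.8083278 , -0.24063553],
       [-0.53690133, -0.60436357,  0.58862691, -0.40735431],
       [ 0.        ,  0.        ,  0.        ,  1.        ]])}
```

View pics/top0.png

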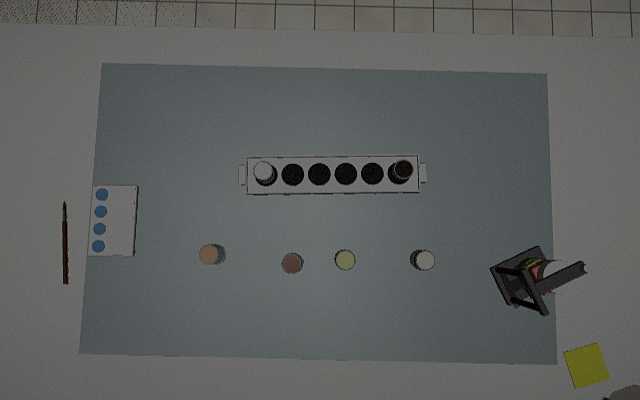

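View pics/side0.png

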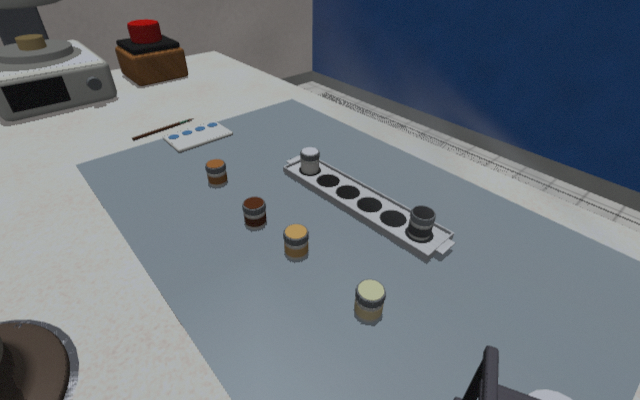

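The top view shows white at (263,172) and umber at (402,170) with four pads between them. The loose jars are at (212,254), (291,263), (345,260) and (423,260). In the side view they look like caramel, chestnut, sand and ivory in that order. White is at the pad_1 end.

```bash
cat > h.py <<'E'
import numpy as np,cv2
def world(d,ci):
    v,u=np.mgrid[:d.shape[0],:d.shape[1]]
    P=np.stack([(u-ci["cx"])/ci["fx"]*d,-(v-ci["cy"])/ci["fy"]*d,-d],-1)
    W=ci["world_to_cam"];return (P-W[:3,3])@W[:3,:3]
def ray(u,v,ci):
    W=ci["world_to_cam"];R=W[:3,:3]
    return -R.T@W[:3,3], R.T@np.array([(u-ci["cx"])/ci["fx"],-(v-ci["cy"])/ci["fy"],-1])
def tri(rays):
    A=0;b=0
    for o,d in rays:
        d=d/np.linalg.norm(d);M=np.eye(3)-np.outer(d,d);A=A+M;b=b+M@o
    return np.linalg.solve(A,b)
def at(u,v,z,ci):
    o,d=ray(u,v,ci);return o+d*(z-o[2])/d[2]
E
python3 - <<'E'
from workcell import r
from h import *
np.set_printoptions(precision=4,suppress=True)
res={}
for n in("top","side"):
    f=np.load(n+"0.npz");ci=r.camera_info(n);d=f["d"];X=world(d,ci)
    m=(d>0)&(X[...,2]>.036)&(X[...,2]<.075)&(abs(X[...,1])<.3)&(X[...,0]>.3)&(X[...,0]<.75)
    k,L,st,c=cv2.connectedComponentsWithStats(m.astype(np.uint8))
    for i in range(1,k):
        if st[i,4]<40: continue
        q=X[L==i];h=np.median(np.sort(q[:,2])[-len(q)//2:]);t=(L==i)&(abs(X[...,2]-h)<.005)
        vv,uu=np.where(t);(e,s,_)=cv2.fitEllipse(cv2.findNonZero(cv2.morphologyEx(t.astype(np.uint8),cv2.MORPH_GRADIENT,np.ones((3,3),np.uint8))))
        bm=cv2.erode(t.astype(np.uint8),np.ones((5,5)))>0
        print(n,"h",round(float(h),4),"c",np.array([uu.mean(),vv.mean()]),"n",t.sum(),"xyz",at(uu.mean(),vv.mean(),h,ci),"mean",X[t].mean(0),"rgb",f["p"][bm].mean(0))
    # pads
    g=f["p"].max(2);m=(g<45)&(abs(X[...,2]-.012)<.012)&(X[...,0]>.5)&(X[...,0]<.8)&(abs(X[...,1])<.3)
    k,L,st,c=cv2.connectedComponentsWithStats(m.astype(np.uint8))
    for i in range(1,k):
        if st[i,4]>80: print(n,"pad",c[i],st[i,4],"z",np.median(X[L==i][:,2]),at(*c[i],.012,ci))
E
```

```text
top h 0.0588 c [262.6306 170.9809] n 314 xyz [0.6158 0.1173 0.0588] mean [0.616  0.1174 0.0579] rgb [111.3701 111.5779 110.6039]
top h 0.059 c [402.9587 169.2857] n 315 xyz [ 0.6259 -0.1606  0.059 ] mean [ 0.626  -0.1608  0.0581] rgb [16.6316 13.0292 11.0585]
top h 0.047 c [208.7281 254.3906] n 320 xyz [0.4491 0.2191 0.047 ] mean [0.4491 0.2194 0.0459] rgb [105.9574  85.3759  67.7943]
top h 0.047 c [345.1988 259.9472] n 322 xyz [ 0.4445 -0.05    0.047 ] mean [ 0.4445 -0.05    0.0462] rgb [110.4727 110.6848  81.0606]
top h 0.0471 c [424.6411 260.319 ] n 326 xyz [ 0.4474 -0.2066  0.0471] mean [ 0.4474 -0.2068  0.0462] rgb [110.5944 110.6333 103.0167]
top h 0.0469 c [290.9465 263.4057] n 318 xyz [0.4353 0.0567 0.0469] mean [0.4352 0.0567 0.046 ] rgb [78.6083 61.3917 53.25  ]
top pad [318.8428 173.7216] 388 z 0.012225789534139758 [0.6212 0.0052 0.012 ]
top pad [345.4    173.4684] 380 z 0.012291819888779382 [ 0.6231 -0.0508  0.012 ]
top pad [371.8262 173.1337] 374 z 0.012362239470200988 [ 0.6251 -0.1066  0.012 ]
top pad [269.4382 178.7528] 89 z 0.012438296298516152 [0.608 0.109 0.012]
top
[... 488 characters left out ...]
213.1337] n 329 xyz [ 0.6236 -0.1629  0.0595] mean [ 0.6243 -0.1624  0.0589] rgb [47.3114 48.1257 49.8503]
side h 0.0476 c [295.2727 232.1212] n 363 xyz [ 0.4426 -0.0528  0.0476] mean [ 0.4432 -0.052   0.0469] rgb [171.7882 142.7059  91.1118]
side h 0.0475 c [370.3034 290.8085] n 590 xyz [ 0.4457 -0.2093  0.0475] mean [ 0.4462 -0.2089  0.0469] rgb [170.1554 173.4915 146.4463]
side pad [327.7656 180.4115] 192 z 0.013789488422047299 [0.6195 0.0614 0.012 ]
side pad [347.412  191.8519] 216 z 0.013698616000902383 [0.6215 0.0057 0.012 ]
side pad [368.4783 204.4652] 230 z 0.013609363776825072 [ 0.6228 -0.0498  0.012 ]
side pad [388.7097 219.3306] 124 z 0.013809751074407309 [ 0.6177 -0.1038  0.012 ]
```

```bash
cat > go.py <<'E'
import sys,numpy as np
from workcell import r
from scipy.spatial.transform import Rotation as R
o=r.observe();q=o["tcp_rot"];M=R.from_quat([q[1],q[2],q[3],q[0]])
T=R.from_matrix(np.array([[-.037,.9993,0],[.9993,.037,0],[0,0,-1]]).T)
rv=(M.inv()*T).as_rotvec()
np.set_printoptions(precision=3,suppress=True)
print("t",round(o["clock"],2),"tcp",o["tcp_pos"],"w",round(o["gripper_width"],3),"j",o["joints"],"rot units",rv/(np.pi/2))
for a in sys.argv[1:]:
    p=np.array(eval(a));print(a,"-> tool units total",M.inv().apply(p-o["tcp_pos"])/.03)
E
python3 -m jog '[[[0,0,0,0,0,-0.0694],[0,0,0,0,0,-0.0694],[0,0,0,0,0,-0.0694],[0,0,0,0,0,-0.0694],[0,0,0,0,0,-0.0694],[0,0,0,0,0,-0.0694],[0,0,0,0,0,-0.0694],[0,0,0,0,0,-0.0694],[0,0,0,0,0,-0.0694],[0,0,0,0,0,-0.0694],[0,0,0,0,0,-0.0694],[0,0,0,0,0,-0.0694],[0,0,0,0,0,0],[0,0,0,0,0,0]]]'
python3 go.py .447,-.2075,.16
```

```text
clock: 1.27
tcp_pos: [0.1843, -0.597, 0.2529]
tcp_rot: [-0.0, 0.695, 0.719, 0.0]
ft_force: [-1.0, 0.3, 0.2]
gripper_width: 0.999
grip_force: 0.0
t 1.27 tcp [ 0.184 -0.597  0.253] w 0.999 j [ 1.393  0.429 -0.276  1.582  0.124  1.148  1.123] rot units [-0.    -0.    -0.002]
.447,-.2075,.16 -> tool units total [12.679  9.186  3.106]
```

```bash
python3 -m jog '[[[0.4,0.3,0.1,0,0,0],[0.7,0.5,0.17,0,0,0],[0.75,0.55,0.18,0,0,0],[0.75,0.55,0.18,0,0,0],[0.75,0.55,0.18,0,0,0],[0.75,0.55,0.18,0,0,0],[0.75,0.55,0.18,0,0,0],[0.75,0.55,0.18,0,0,0],[0.75,0.55,0.18,0,0,0],[0.75,0.55,0.18,0,0,0],[0.75,0.55,0.18,0,0,0],[0.75,0.55,0.18,0,0,0],[0.75,0.55,0.18,0,0,0],[0.75,0.55,0.18,0,0,0],[0.75,0.55,0.18,0,0,0],[0.75,0.55,0.18,0,0,0],[0.75,0.55,0.18,0,0,0],[0.3,0.2,0.1,0,0,0],[0,0,0,0,0,0],[0,0,0,0,0,0]]]'
python3 - <<'E'
from workcell import r
from h import *
p,d=r.snapshot("wrist");ci=r.camera_info("wrist");np.savez("w0.npz",p=p,d=d);cv2.imwrite("pics/w0.png",p[:,:,::-1])
X=world(d,ci)
m=(d>0)&(abs(X[...,2]-.047)<.008)&(abs(X[...,0]-.447)<.05)&(abs(X[...,1]+.2075)<.05)
vv,uu=np.where(m)
if len(uu): print(len(uu),at(uu.mean(),vv.mean(),np.median(X[m][:,2]),ci),np.median(X[m],0))
E
python3 go.py .447,-.2075,.038
```

```text
clock: 2.93
tcp_pos: [0.4478, -0.2072, 0.161]
tcp_rot: [-0.0, 0.694, 0.72, -0.0]
ft_force: [1.1, -0.9, 0.1]
gripper_width: 1.003
grip_force: 0.0
1952 [ 0.44796432 -0.20652809  0.04581929] [ 0.44798023 -0.20651461  0.04581929]
t 2.98 tcp [ 0.447 -0.208  0.161] w 1.0 j [ 0.729  0.339 -0.475  1.986  0.202  0.862  0.18 ] rot units [-0.     0.    -0.001]
.447,-.2075,.038 -> tool units total [ 0.023 -0.009  4.104]
```

View pics/w0.png

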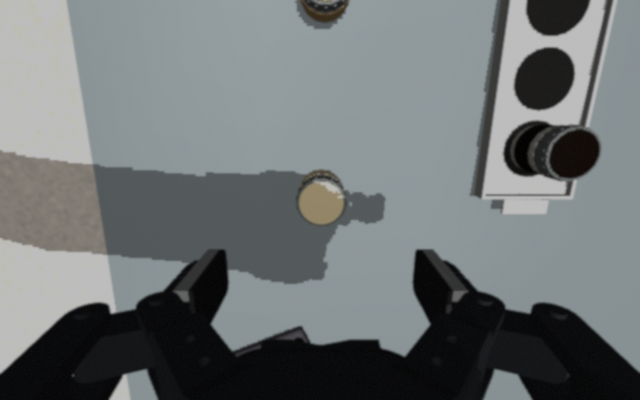

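The wrist view shows the jar lid at (321,201), centred between the open fingers at y ≈ 280. Its measured position agrees with the top and side views to about 1 mm.

```bash
python3 -m jog '[[[0.03,0.03,0.3,0,0,0],[0,0,0.6,0,0,0],[0,0,0.6,0,0,0],[0,0,0.6,0,0,0],[0,0,0.6,0,0,0],[0,0,0.6,0,0,0],[0,0,0.4,0,0,0],[0,0,0.3,0,0,0],[0,0,0.1,0,0,0],[0,0,0,0,0,0]]]' && python3 -m jog '[[[0,0,0,0,0,0],[0,0,0,0,0,0],[0,0,0,0,0,0],[0,0,0,0,0,0],[0,0,0,0,0,0],[0,0,0,0,0,0],[0,0,0,0,0,0],[0,0,0,0,0,0],[0,0,0,0,0,0],[0,0,0,0,0,0]]]' -1
python3 go.py .619,.061,.13
```

```text
clock: 3.82
tcp_pos: [0.448, -0.207, 0.0375]
tcp_rot: [-0.001, 0.694, 0.72, -0.0]
ft_force: [0.5, -0.5, -0.6]
gripper_width: 1.003
grip_force: 0.0
clock: 4.65
tcp_pos: [0.4491, -0.2069, 0.0391]
tcp_rot: [0.001, 0.694, 0.72, 0.0]
ft_force: [-1.0, 0.9, 5.9]
gripper_width: 0.454
grip_force: 59.6
t 4.65 tcp [ 0.449 -0.207  0.039] w 0.454 j [ 0.643  0.53  -0.389  2.072  0.347  0.6    0.05 ] rot units [0.001 0.001 0.   ]
.619,.061,.13 -> tool units total [ 8.712  5.994 -3.032]
```

```bash
python3 -m jog '[[[0,0,-0.2,0,0,0],[0,0,-0.5,0,0,0],[0,0,-0.6,0,0,0],[0.2,0.1,-0.6,0,0,0],[0.4,0.3,-0.6,0,0,0],[0.65,0.45,-0.4,0,0,0],[0.65,0.45,-0.1,0,0,0],[0.65,0.45,0,0,0,0],[0.65,0.45,0,0,0,0],[0.65,0.45,0,0,0,0],[0.65,0.45,0,0,0,0],[0.65,0.45,0,0,0,0],[0.65,0.45,0,0,0,0],[0.65,0.45,0,0,0,0],[0.65,0.45,0,0,0,0],[0.65,0.45,0,0,0,0],[0.65,0.45,0,0,0,0],[0.6,0.4,0,0,0,0],[0.3,0.2,0,0,0,0],[0.1,0.1,0,0,0,0]]]'
python3 go.py .619,.061,.051;
python3 - <<'E'
from workcell import r
from h import *
p,d=r.snapshot("wrist");cv2.imwrite("pics/w1.png",p[:,:,::-1])
ci=r.camera_info("wrist");X=world(d,ci);np.savez("w1.npz",p=p,d=d,X=X)
m=(p.max(2)<45)&(d>0)&(abs(X[...,2]-.012)<.012)&(X[...,0]>.5)&(abs(X[...,1])<.25)
k,L,st,c=cv2.connectedComponentsWithStats(m.astype(np.uint8))
for i in range(1,k):
    if st[i,4]>300: print(c[i],st[i],np.median(X[L==i],0),at(*c[i],.012,ci))
E
```

```text
clock: 6.32
tcp_pos: [0.6332, 0.0848, 0.1284]
tcp_rot: [-0.0, 0.693, 0.721, 0.0]
ft_force: [-1.0, 0.3, -1.4]
gripper_width: 0.447
grip_force: 60.4
t 6.32 tcp [0.633 0.085 0.128] w 0.447 j [ 0.115  0.605 -0.466  1.658  0.317  0.954 -0.425] rot units [ 0.    -0.001  0.002]
.619,.061,.051 -> tool units total [-0.777 -0.505  2.579]
[289.72255193 216.8264095 ] [274 202  45  39 674] [0.60728411 0.07248379 0.01173081] [0.60933872 0.07114173 0.012     ]
[305.38730159 334.0015873 ] [280 324  49  21 630] [ 0.62523895 -0.03924762  0.01179063] [ 0.62474075 -0.0386493   0.012     ]
```

View pics/w1.png

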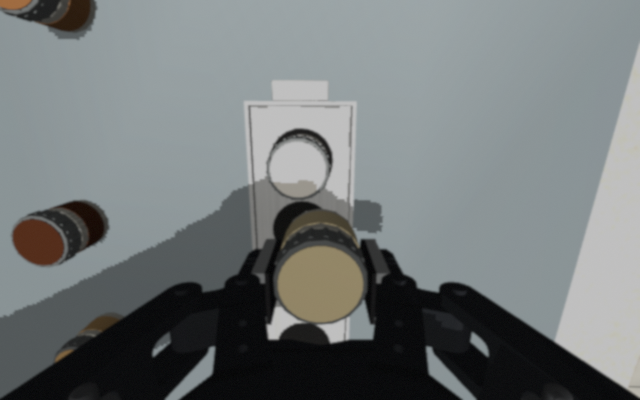

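The gripped jar is upright at (320,280). White stands at (299,165), and pad_1 is at (298,218) just ahead of the gripper. I overshot by about 25 mm along the row, so I'll move back and then lower.

```bash
python3 -m jog '[[[-0.3,-0.2,0,0,0,0],[-0.3,-0.2,0,0,0,0],[-0.18,-0.1,0,0,0,0],[0,0,0.2,0,0,0],[0,0,0.5,0,0,0],[0,0,0.5,0,0,0],[0,0,0.5,0,0,0],[0,0,0.3,0,0,0],[0,0,0.2,0,0,0],[0,0,0.1,0,0,0],[0,0,0.1,0,0,0],[0,0,0,0,0,0],[0,0,0,0,0,0]]]'; python3 go.py .619,.061,.051
```

```text
clock: 7.45
tcp_pos: [0.6192, 0.0586, 0.0567]
tcp_rot: [0.0, 0.694, 0.72, 0.0]
ft_force: [-0.4, 1.0, -0.6]
gripper_width: 0.451
grip_force: 60.4
t 7.45 tcp [0.619 0.059 0.057] w 0.451 j [ 0.132  0.668 -0.431  1.746  0.367  0.807 -0.437] rot units [ 0. -0.  0.]
.619,.061,.051 -> tool units total [ 0.081 -0.004  0.188]
```

```bash
python3 -m jog '[[[0.08,0,0.06,0,0,0],[0,0,0.06,0,0,0],[0,0,0.06,0,0,0],[0,0,0.0,0,0,0],[0,0,0,0,0,0]]]'; python3 -m jog '[[[0,0,0,0,0,0],[0,0,0,0,0,0],[0,0,0,0,0,0],[0,0,0,0,0,0],[0,0,0,0,0,0],[0,0,-0.2,0,0,0],[0,0,-0.4,0,0,0],[0,0,-0.6,0,0,0],[0,0,-0.7,0,0,0],[0,0,-0.7,0,0,0],[0,0,0,0,0,0]]]' 0.6; python3 go.py .4445,-.0505,.13
```

```text
clock: 7.87
tcp_pos: [0.619, 0.0613, 0.0512]
tcp_rot: [0.0, 0.694, 0.72, 0.0]
ft_force: [-0.2, 1.5, 3.9]
gripper_width: 0.452
grip_force: 60.7
clock: 8.78
tcp_pos: [0.6213, 0.0616, 0.1344]
tcp_rot: [0.002, 0.694, 0.72, 0.003]
ft_force: [1.6, 0.7, 0.7]
gripper_width: 0.798
grip_force: 0.0
t 8.78 tcp [0.621 0.062 0.134] w 0.798 j [ 0.158  0.573 -0.472  1.698  0.311  0.938 -0.396] rot units [ 0.005 -0.     0.   ]
.4445,-.0505,.13 -> tool units total [-3.515 -6.031  0.1  ]
```

```bash
cat > look.py <<'E'
from workcell import r
from h import *
np.set_printoptions(precision=4,suppress=True)
import sys
p,d=r.snapshot(sys.argv[1]);ci=r.camera_info(sys.argv[1]);X=world(d,ci)
for z in(.047,.0588):
    m=(d>0)&(abs(X[...,2]-z)<.004)&(X[...,0]>.35)&(X[...,0]<.7)&(abs(X[...,1])<.3)
    k,L,st,c=cv2.connectedComponentsWithStats(m.astype(np.uint8))
    for i in range(1,k):
        if st[i,4]>150: print(z,c[i],st[i,4],X[L==i].mean(0),p[L==i].mean(0))
E
python3 -m jog '[[[-0.2,-0.3,0,0,0,0],[-0.35,-0.6,0,0,0,0],[-0.35,-0.6,0,0,0,0],[-0.35,-0.6,0,0,0,0],[-0.35,-0.6,0,0,0,0],[-0.35,-0.6,0,0,0,0],[-0.35,-0.6,0,0,0,0],[-0.35,-0.6,0,0,0,0],[-0.35,-0.6,0,0,0,0],[-0.35,-0.6,0,0,0,0],[-0.16,-0.33,0,0,0,0],[0,0,0,0,0,0],[0,0,0,0,0,0]]]' 1
python3 go.py .4445,-.0505,.038; python3 look.py wrist;python3 look.py top
```

```text
clock: 9.87
tcp_pos: [0.4419, -0.0513, 0.129]
tcp_rot: [0.0, 0.694, 0.72, 0.0]
ft_force: [0.5, 0.0, 0.6]
gripper_width: 1.002
grip_force: 0.0
t 9.87 tcp [ 0.442 -0.051  0.129] w 1.002 j [ 0.446  0.319 -0.515  2.122  0.229  0.752 -0.18 ] rot units [ 0.     0.    -0.001]
.4445,-.0505,.038 -> tool units total [0.026 0.085 3.033]
0.047 [317.08    40.5496] 3752 [0.4368 0.0582 0.0458] [121.6642  92.4067  77.3537]
0.047 [598.3318  50.8434] 645 [0.6039 0.0584 0.0477] [37.2589 37.8946 37.1907]
0.047 [325.4785 211.456 ] 2445 [ 0.4462 -0.0478  0.0458] [118.2303  99.2086  69.9104]
0.0588 [623.7203  46.3659] 2170 [0.6093 0.0591 0.0578] [145.4691 145.9295 128.9078]
0.047 [208.7555 254.4483] 319 [0.449  0.2193 0.0459] [110.2696  93.21    78.0188]
0.047 [290.8381 263.5079] 315 [0.435  0.0569 0.0461] [86.5778 71.3302 63.5206]
0.0588 [402.9675 169.2045] 308 [ 0.6262 -0.1608  0.0582] [31.4416 28.8214 26.9123]
0.0588 [262.6548 170.9806] 310 [0.616  0.1173 0.0578] [111.2323 111.6194 110.6323]
0.0588 [291.526  170.9416] 308 [0.6174 0.0601 0.058 ] [111.6429 112.0552 110.9968]
```

```bash
python3 -m jog '[[[0.06,0.1,0.3,0,0,0],[0,0,0.6,0,0,0],[0,0,0.6,0,0,0],[0,0,0.6,0,0,0],[0,0,0.5,0,0,0],[0,0,0.3,0,0,0],[0,0,0.12,0,0,0],[0,0,0,0,0,0]]]' && python3 -m jog '[[[0,0,0,0,0,0],[0,0,0,0,0,0],[0,0,0,0,0,0],[0,0,0,0,0,0],[0,0,0,0,0,0],[0,0,0,0,0,0],[0,0,0,0,0,0],[0,0,0,0,0,0],[0,0,0,0,0,0]]]' -1
python3 go.py .621,.005,.13
```

```text
clock: 10.63
tcp_pos: [0.4447, -0.0485, 0.0372]
tcp_rot: [-0.001, 0.693, 0.72, -0.0]
ft_force: [-0.2, 0.0, 0.4]
gripper_width: 0.997
grip_force: 0.0
clock: 11.38
tcp_pos: [0.4454, -0.0493, 0.0391]
tcp_rot: [0.001, 0.694, 0.72, 0.0]
ft_force: [-1.2, 0.4, 8.0]
gripper_width: 0.45
grip_force: 59.5
t 11.38 tcp [ 0.445 -0.049  0.039] w 0.45 j [ 0.35   0.482 -0.424  2.178  0.375  0.549 -0.317] rot units [ 0.001  0.    -0.   ]
.621,.005,.13 -> tool units total [ 1.593  5.921 -3.022]
```

```bash
python3 -m jog '[[[0,0,-0.2,0,0,0],[0,0,-0.5,0,0,0],[0,0,-0.7,0,0,0],[0,0,-0.7,0,0,0],[0,0.2,-0.6,0,0,0],[0.16,0.5,-0.3,0,0,0],[0.16,0.6,0,0,0,0],[0.16,0.6,0,0,0,0],[0.16,0.6,0,0,0,0],[0.16,0.6,0,0,0,0],[0.16,0.6,0,0,0,0],[0.16,0.6,0,0,0,0],[0.16,0.6,0,0,0,0],[0.16,0.5,0,0,0,0],[0.16,0.4,0,0,0,0],[0,0.1,0,0,0,0],[0,0,0,0,0,0],[0,0,0,0,0,0]]]'; python3 go.py .6205,.005,.0515
```

```text
clock: 12.88
tcp_pos: [0.6192, 0.0049, 0.1282]
tcp_rot: [-0.0, 0.694, 0.72, -0.0]
ft_force: [-1.2, -0.6, 0.0]
gripper_width: 0.451
grip_force: 60.3
t 12.88 tcp [0.619 0.005 0.128] w 0.451 j [ 0.247  0.576 -0.468  1.709  0.312  0.932 -0.308] rot units [-0.001  0.    -0.   ]
.6205,.005,.0515 -> tool units total [0.002 0.046 2.555]
```

```bash
python3 -m jog '[[[0,0.05,0.3,0,0,0],[0,0,0.5,0,0,0],[0,0,0.5,0,0,0],[0,0,0.5,0,0,0],[0,0,0.3,0,0,0],[0,0,0.2,0,0,0],[0,0,0.1,0,0,0],[0,0,0.08,0,0,0],[0,0,0.06,0,0,0],[0,0,0.03,0,0,0],[0,0,0,0,0,0]]]'; python3 go.py
```

```text
clock: 13.8
tcp_pos: [0.6217, 0.0054, 0.0514]
tcp_rot: [0.0, 0.694, 0.72, 0.0]
ft_force: [0.3, 0.0, -0.9]
gripper_width: 0.451
grip_force: 60.3
t 13.8 tcp [0.622 0.005 0.051] w 0.451 j [ 0.215  0.675 -0.428  1.749  0.371  0.798 -0.354] rot units [0. 0. 0.]
```

```bash
python3 -m jog '[[[0,0,0.02,0,0,0],[0,0,0,0,0,0]]]'; python3 -m jog '[[[0,0,0,0,0,0],[0,0,0,0,0,0],[0,0,0,0,0,0],[0,0,0,0,0,0],[0,0,0,0,0,0],[0,0,-0.2,0,0,0],[0,0,-0.4,0,0,0],[0,0,-0.6,0,0,0],[0,0,-0.7,0,0,0],[0,0,-0.7,0,0,0],[0,0,0,0,0,0]]]' 0.6; python3 go.py .449,.2185,.13
```

```text
clock: 13.97
tcp_pos: [0.6218, 0.0055, 0.0513]
tcp_rot: [0.0, 0.694, 0.72, 0.0]
ft_force: [-1.1, 0.3, 3.6]
gripper_width: 0.45
grip_force: 60.8
clock: 14.88
tcp_pos: [0.6241, 0.006, 0.1341]
tcp_rot: [0.003, 0.694, 0.72, 0.003]
ft_force: [0.3, 0.7, 0.1]
gripper_width: 0.802
grip_force: 0.0
t 14.88 tcp [0.624 0.006 0.134] w 0.802 j [ 0.247  0.573 -0.471  1.699  0.311  0.937 -0.307] rot units [ 0.005 -0.     0.   ]
.449,.2185,.13 -> tool units total [ 7.296 -5.57   0.096]
```

```bash
python3 -m jog '[[[0.3,-0.2,0,0,0,0],[0.55,-0.42,0,0,0,0],[0.55,-0.42,0,0,0,0],[0.55,-0.42,0,0,0,0],[0.55,-0.42,0,0,0,0],[0.55,-0.42,0,0,0,0],[0.55,-0.42,0,0,0,0],[0.55,-0.42,0,0,0,0],[0.55,-0.42,0,0,0,0],[0.55,-0.42,0,0,0,0],[0.55,-0.42,0,0,0,0],[0.55,-0.42,0,0,0,0],[0.55,-0.42,0,0,0,0],[0.35,-0.3,0,0,0,0],[0,0,0,0,0,0],[0,0,0,0,0,0]]]' 1
python3 look.py wrist; python3 go.py .449,.2185,.0375; python3 look.py top
```

```text
clock: 16.22
tcp_pos: [0.4462, 0.2171, 0.1283]
tcp_rot: [-0.0, 0.693, 0.721, -0.0]
ft_force: [0.3, 1.0, -0.3]
gripper_width: 1.003
grip_force: 0.0
0.047 [326.2278 209.0636] 2485 [0.4508 0.2212 0.0457] [98.2342 72.5678 50.7586]
0.047 [511.3808 390.7029] 239 [0.6068 0.0739 0.0472] [37.636  38.3933 37.5272]
t 16.27 tcp [0.447 0.216 0.128] w 1.003 j [-0.103  0.408 -0.551  2.004  0.292  0.807 -0.784] rot units [-0.     0.     0.001]
.449,.2185,.0375 -> tool units total [0.073 0.07  3.026]
0.047 [208.7555 254.4451] 319 [0.449  0.2193 0.046 ] [75.0094 63.931  54.837 ]
0.047 [290.919  263.4548] 321 [0.4352 0.0568 0.0461] [87.4112 71.8785 63.8785]
0.0588 [262.6319 170.987 ] 307 [0.6159 0.1174 0.058 ] [113.8013 114.0358 113.0945]
0.0588 [319.5659 170.1768] 311 [0.6203 0.0046 0.0579] [114.9743 115.3183  88.2283]
0.0588 [403.0481 169.2917] 312 [ 0.626  -0.161   0.0581] [31.7436 29.1538 26.8077]
0.0588 [291.5065 171.0425] 306 [0.6172 0.0602 0.058 ] [113.2876 113.6275 112.8268]
```

```bash
python3 -m jog '[[[0.12,0.1,0.3,0,0,0],[0,0,0.6,0,0,0],[0,0,0.6,0,0,0],[0,0,0.6,0,0,0],[0,0,0.5,0,0,0],[0,0,0.3,0,0,0],[0,0,0.12,0,0,0],[0,0,0,0,0,0]]]' && python3 -m jog '[[[0,0,0,0,0,0],[0,0,0,0,0,0],[0,0,0,0,0,0],[0,0,0,0,0,0],[0,0,0,0,0,0],[0,0,0,0,0,0],[0,0,0,0,0,0],[0,0,0,0,0,0],[0,0,0,0,0,0]]]' -1
python3 go.py .623,-.051,.13
```

```text
clock: 16.98
tcp_pos: [0.4499, 0.2199, 0.0369]
tcp_rot: [-0.0, 0.694, 0.72, -0.001]
ft_force: [-0.4, -0.1, -0.0]
gripper_width: 1.001
grip_force: 0.0
clock: 17.73
tcp_pos: [0.4508, 0.2205, 0.0389]
tcp_rot: [0.0, 0.694, 0.72, 0.001]
ft_force: [-0.9, -1.3, 6.2]
gripper_width: 0.451
grip_force: 59.7
t 17.73 tcp [0.451 0.22  0.039] w 0.451 j [-0.184  0.553 -0.467  2.051  0.416  0.627 -0.895] rot units [ 0.001 -0.     0.   ]
.623,-.051,.13 -> tool units total [-9.256  5.407 -3.031]
```

```bash
python3 -m jog '[[[0,0,-0.2,0,0,0],[0,0,-0.6,0,0,0],[0,0,-0.8,0,0,0],[0,0,-0.8,0,0,0],[-0.3,0.2,-0.4,0,0,0],[-0.68,0.4,-0.2,0,0,0],[-0.68,0.4,0,0,0,0],[-0.68,0.4,0,0,0,0],[-0.68,0.4,0,0,0,0],[-0.68,0.4,0,0,0,0],[-0.68,0.4,0,0,0,0],[-0.68,0.4,0,0,0,0],[-0.68,0.4,0,0,0,0],[-0.68,0.4,0,0,0,0],[-0.68,0.4,0,0,0,0],[-0.68,0.4,0,0,0,0],[-0.68,0.4,0,0,0,0],[-0.6,0.3,0,0,0,0],[-0.2,0.1,0,0,0,0],[0,0,0,0,0,0]]]'; python3 -m jog '[[[0,0,0,0,0,0],[0,0,0,0,0,0]]]'; python3 go.py .6228,-.0505,.0512
```

```text
clock: 19.4
tcp_pos: [0.6227, -0.0535, 0.1279]
tcp_rot: [0.0, 0.695, 0.719, -0.0]
ft_force: [-0.6, -0.1, -1.3]
gripper_width: 0.449
grip_force: 60.3
clock: 19.57
tcp_pos: [0.6217, -0.0494, 0.1281]
tcp_rot: [-0.001, 0.693, 0.721, 0.0]
ft_force: [0.3, 0.9, -0.9]
gripper_width: 0.45
grip_force: 60.3
t 19.57 tcp [ 0.622 -0.049  0.128] w 0.45 j [ 0.33   0.582 -0.464  1.698  0.31   0.936 -0.215] rot units [-0.    -0.001  0.001]
.6228,-.0505,.0512 -> tool units total [-0.042  0.035  2.562]
```

```bash
python3 -m jog '[[[-0.03,0.02,0.3,0,0,0],[0,0,0.5,0,0,0],[0,0,0.5,0,0,0],[0,0,0.5,0,0,0],[0,0,0.3,0,0,0],[0,0,0.2,0,0,0],[0,0,0.1,0,0,0],[0,0,0.08,0,0,0],[0,0,0.06,0,0,0],[0,0,0.03,0,0,0],[0,0,0,0,0,0],[0,0,0,0,0,0]]]'; python3 go.py
```

```text
clock: 20.57
tcp_pos: [0.6233, -0.0522, 0.0512]
tcp_rot: [0.0, 0.694, 0.72, 0.0]
ft_force: [-0.1, 0.4, -1.2]
gripper_width: 0.448
grip_force: 60.3
t 20.57 tcp [ 0.623 -0.052  0.051] w 0.448 j [ 0.304  0.679 -0.423  1.74   0.367  0.801 -0.258] rot units [0. 0. 0.]
```

```bash
python3 -m jog '[[[0,0,0.02,0,0,0],[0,0,0,0,0,0]]]'; python3 -m jog '[[[0,0,0,0,0,0],[0,0,0,0,0,0],[0,0,0,0,0,0],[0,0,0,0,0,0],[0,0,0,0,0,0],[0,0,-0.2,0,0,0],[0,0,-0.4,0,0,0],[0,0,-0.6,0,0,0],[0,0,-0.7,0,0,0],[0,0,-0.7,0,0,0],[0,0,0,0,0,0]]]' 0.6; python3 go.py .4355,.0568,.13
```

```text
clock: 20.73
tcp_pos: [0.6233, -0.0522, 0.0509]
tcp_rot: [0.0, 0.694, 0.72, 0.0]
ft_force: [-1.0, 0.4, 3.7]
gripper_width: 0.448
grip_force: 60.8
clock: 21.65
tcp_pos: [0.6256, -0.0518, 0.1338]
tcp_rot: [0.003, 0.694, 0.72, 0.002]
ft_force: [0.2, -0.3, 0.4]
gripper_width: 0.801
grip_force: 0.0
t 21.65 tcp [ 0.626 -0.052  0.134] w 0.801 j [ 0.334  0.578 -0.465  1.69   0.309  0.94  -0.211] rot units [0.005 0.    0.   ]
.4355,.0568,.13 -> tool units total [ 3.855 -6.2    0.078]
```

```bash
python3 -m jog '[[[0.2,-0.3,0,0,0,0],[0.36,-0.57,0,0,0,0],[0.36,-0.57,0,0,0,0],[0.36,-0.57,0,0,0,0],[0.36,-0.57,0,0,0,0],[0.36,-0.57,0,0,0,0],[0.36,-0.57,0,0,0,0],[0.36,-0.57,0,0,0,0],[0.36,-0.57,0,0,0,0],[0.36,-0.57,0,0,0,0],[0.36,-0.57,0,0,0,0],[0.06,-0.2,0,0,0,0],[0,0,0,0,0,0],[0,0,0,0,0,0]]]' 1
python3 look.py wrist; python3 go.py .436,.057,.0375
```

```text
clock: 22.82
tcp_pos: [0.4329, 0.0563, 0.1282]
tcp_rot: [0.0, 0.694, 0.72, -0.0]
ft_force: [0.5, -0.5, 0.4]
gripper_width: 1.002
grip_force: 0.0
0.047 [591.8703 131.    ] 555 [0.6027 0.1191 0.0475] [42.8703 43.5586 42.8793]
0.047 [324.9521 212.5766] 2461 [0.4366 0.0586 0.0457] [62.7777 43.7501 34.464 ]
0.047 [573.7592 211.0878] 490 [0.6047 0.0663 0.0476] [43.4531 44.0918 43.2408]
0.047 [561.536  279.1717] 431 [0.609  0.015  0.0475] [40.8167 41.4594 40.587 ]
0.0588 [619.3513 135.7128] 2465 [0.6112 0.1172 0.0578] [161.3947 161.8511 161.5878]
0.0588 [603.9624 223.1004] 2848 [0.6175 0.0618 0.0578] [166.7651 167.1998 146.289 ]
0.0588 [587.8196 295.785 ] 2056 [0.6213 0.0084 0.0578] [165.7442 146.7456 101.3234]
t 22.87 tcp [0.433 0.056 0.128] w 1.001 j [ 0.237  0.315 -0.557  2.137  0.244  0.748 -0.441] rot units [ 0.  0. -0.]
.436,.057,.0375 -> tool units total [0.025 0.082 3.026]
```

Colours read clearly in the wrist camera too: white, then ivory, then sand.

```bash
python3 -m jog '[[[0.04,0.09,0.3,0,0,0],[0,0,0.6,0,0,0],[0,0,0.6,0,0,0],[0,0,0.6,0,0,0],[0,0,0.5,0,0,0],[0,0,0.3,0,0,0],[0,0,0.12,0,0,0],[0,0,0,0,0,0]]]' && python3 -m jog '[[[0,0,0,0,0,0],[0,0,0,0,0,0],[0,0,0,0,0,0],[0,0,0,0,0,0],[0,0,0,0,0,0],[0,0,0,0,0,0],[0,0,0,0,0,0],[0,0,0,0,0,0],[0,0,0,0,0,0]]]' -1
python3 go.py .625,-.106,.13
```

```text
clock: 23.53
tcp_pos: [0.4353, 0.0579, 0.0366]
tcp_rot: [-0.001, 0.694, 0.72, -0.001]
ft_force: [-0.4, 0.3, -0.0]
gripper_width: 1.001
grip_force: 0.0
clock: 24.28
tcp_pos: [0.4361, 0.0579, 0.0385]
tcp_rot: [0.001, 0.694, 0.72, 0.0]
ft_force: [-1.3, -0.1, 7.1]
gripper_width: 0.454
grip_force: 59.5
t 24.28 tcp [0.436 0.058 0.039] w 0.454 j [ 0.133  0.479 -0.456  2.196  0.404  0.545 -0.591] rot units [0.001 0.    0.   ]
.625,-.106,.13 -> tool units total [-5.694  6.096 -3.038]
```

```bash
python3 -m jog '[[[0,0,-0.2,0,0,0],[0,0,-0.6,0,0,0],[0,0,-0.8,0,0,0],[0,0,-0.8,0,0,0],[-0.2,0.3,-0.4,0,0,0],[-0.45,0.47,-0.2,0,0,0],[-0.45,0.47,0,0,0,0],[-0.45,0.47,0,0,0,0],[-0.45,0.47,0,0,0,0],[-0.45,0.47,0,0,0,0],[-0.45,0.47,0,0,0,0],[-0.45,0.47,0,0,0,0],[-0.45,0.47,0,0,0,0],[-0.45,0.47,0,0,0,0],[-0.45,0.47,0,0,0,0],[-0.45,0.47,0,0,0,0],[-0.45,0.47,0,0,0,0],[-0.1,0.16,0,0,0,0],[0,0,0,0,0,0],[0,0,0,0,0,0]]]'; python3 -m jog '[[[0,0,0,0,0,0],[0,0,0,0,0,0]]]'; python3 go.py .6248,-.106,.0508
```

```text
clock: 25.95
tcp_pos: [0.6241, -0.1054, 0.1275]
tcp_rot: [-0.001, 0.694, 0.72, 0.0]
ft_force: [-0.7, 0.1, -0.8]
gripper_width: 0.451
grip_force: 60.4
clock: 26.12
tcp_pos: [0.624, -0.105, 0.1278]
tcp_rot: [-0.0, 0.693, 0.721, -0.0]
ft_force: [0.6, 0.9, -1.0]
gripper_width: 0.449
grip_force: 60.4
t 26.12 tcp [ 0.624 -0.105  0.128] w 0.449 j [ 0.411  0.595 -0.459  1.674  0.311  0.946 -0.125] rot units [-0.    -0.     0.001]
.6248,-.106,.0508 -> tool units total [-0.034  0.026  2.567]
```

```bash
python3 -m jog '[[[-0.03,0.01,0.3,0,0,0],[0,0,0.5,0,0,0],[0,0,0.5,0,0,0],[0,0,0.5,0,0,0],[0,0,0.3,0,0,0],[0,0,0.2,0,0,0],[0,0,0.1,0,0,0],[0,0,0.08,0,0,0],[0,0,0.05,0,0,0],[0,0,0.03,0,0,0],[0,0,0,0,0,0],[0,0,0,0,0,0]]]'; python3 go.py
```

```text
clock: 27.12
tcp_pos: [0.6253, -0.1071, 0.0513]
tcp_rot: [0.0, 0.694, 0.72, 0.0]
ft_force: [-0.2, -0.3, -1.2]
gripper_width: 0.449
grip_force: 60.4
t 27.12 tcp [ 0.625 -0.107  0.051] w 0.449 j [ 0.386  0.69  -0.42   1.716  0.366  0.813 -0.166] rot units [0. 0. 0.]
```

Release, rise and pull back toward the robot for a clear view.

```bash
python3 -m jog '[[[0,0,0.02,0,0,0],[0,0,0,0,0,0]]]'; python3 -m jog '[[[0,0,0,0,0,0],[0,0,0,0,0,0],[0,0,0,0,0,0],[0,0,0,0,0,0],[0,0,0,0,0,0],[0,0,-0.2,0,0,0],[0,0,-0.4,0,0,0],[0,0,-0.6,0,0,0],[0,0,-0.7,0,0,0],[0,0,-0.7,0,0,0],[0,-0.5,-0.5,0,0,0],[0,-0.6,0,0,0,0],[0,-0.6,0,0,0,0],[0,-0.6,0,0,0,0],[0,-0.6,0,0,0,0],[0,-0.6,0,0,0,0],[0,-0.6,0,0,0,0],[0,-0.3,0,0,0,0],[0,0,0,0,0,0],[0,0,0,0,0,0]]]' 0.6; python3 look.py top; python3 look.py side
python3 - <<'E'
from workcell import r
import cv2
cv2.imwrite("pics/side1.png",r.snapshot("side")[0][:,:,::-1])
E
```

```text
clock: 27.28
tcp_pos: [0.6254, -0.1071, 0.0507]
tcp_rot: [0.0, 0.694, 0.72, 0.0]
ft_force: [0.1, 1.3, 1.8]
gripper_width: 0.45
grip_force: 60.7
clock: 28.95
tcp_pos: [0.494, -0.1121, 0.1441]
tcp_rot: [0.001, 0.694, 0.72, 0.0]
ft_force: [-0.2, -0.1, 1.0]
gripper_width: 0.803
grip_force: 0.0
0.0588 [262.5822 170.8289] 304 [0.6163 0.1175 0.0578] [119.1711 119.4605 118.477 ]
0.0588 [319.5048 170.2058] 311 [0.6202 0.0047 0.058 ] [119.3569 119.6367  91.5498]
0.0588 [348.1883 170.2955] 308 [ 0.6214 -0.0521  0.058 ] [117.2825  90.2922  64.8149]
0.0588 [376.2834 169.8502] 307 [ 0.6236 -0.1079  0.0582] [75.0033 53.9153 42.9609]
0.0588 [403.0257 169.2379] 311 [ 0.6261 -0.161   0.0581] [33.8328 30.7974 28.8199]
0.0588 [291.5227 170.9903] 308 [0.6173 0.0601 0.058 ] [117.987  118.276  117.3929]
0.0588 [350.6296 173.7716] 162 [ 0.6194 -0.001   0.0591] [151.9938 130.9877  94.1667]
0.0588 [373.4551 187.0539] 167 [ 0.6194 -0.059   0.0588] [117.9641  93.6228  73.8204]
0.0588 [396.266  198.9787] 282 [ 0.6221 -0.1092  0.059 ] [90.3865 73.1028 67.695 ]
0.0588 [422.5562 212.975 ] 320 [ 0.6245 -0.1623  0.0591] [62.7125 64.5438 66.8688]
```

View pics/side1.png

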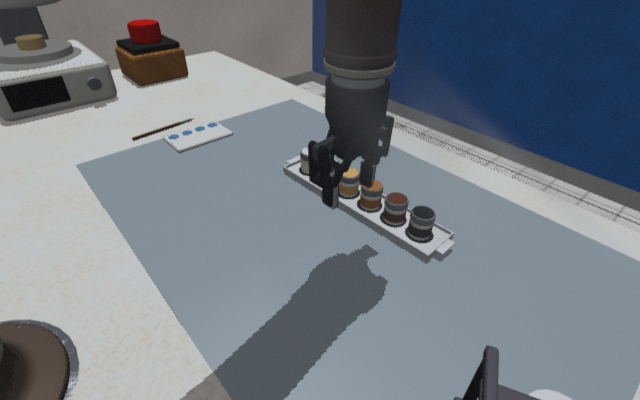

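The side view shows sand (348,178), caramel (371,195), chestnut (396,208) and umber (422,222) in order and upright. White is partly hidden at (308,158), and the gripper hides ivory. The top view puts all the placed jars within about 2 mm of their pads, and both end jars are unmoved. The gripper is clear, so I'm handing in.

```bash
python3 -c "
from workcell import r
print(r.job_done())"
```

```text
the job is handed in; nothing more can be done
None
```

The four loose jars now stand upright on the pads in order from the white end (ivory, sand, caramel, chestnut), each within about 2 mm of its pad centre by the top camera; the end jars did not move, and the job was handed in at about 29 s, with no verdict returned.

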